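# Fit the second roller of a pipe rotator

### The arm

A 6-joint arm with a two-finger parallel gripper is mounted at the origin on the work surface. World frame = base frame: x ahead of the robot, y to its left, z up, the work surface at z = 0. Lengths are in mm, angles in degrees, forces in N, time in s.
With the tool pointing down it reaches from about 300 to 850 mm from the base axis. Payload 4.2 kg.
Tool frame: the origin (TCP) lies between the finger pads; the fingertips stand 22 mm ahead of it and the grasp point (between the pads) lies 3 mm ahead of it; z points along the fingers, y is the direction in which the jaws open and shut (so a half turn about z gives the same grasp; the last joint's range is limited). The gripper opens to 91 mm and grips with 3 to 60 N. Pads are 32 mm wide; open, the fingers measure 118 mm over their backs; the gripper's body (76 mm by 178 mm) begins 60 mm behind the grasp point.
Start: joints at [-68.297, 18.312, 89.639, -0, 72.044, -1.146], TCP at [223.284, -529.892, 235.976] pointing down, gripper open.
Joint ranges: [-177.97, 177.97], [-48.28, 115.42], [12.27, 149.76], [-77.06, 257.06], [2.81, 150.46], [-146.56, 146.56]. Speed limits (degrees/s): [147.25, 147.25, 180, 180, 180, 180].

### API

Orientations are given as [roll, pitch, yaw] about the fixed x, y, z axes, in that order (R = Rz(yaw) Ry(pitch) Rx(roll)).
In Python, from workcell import telemetry, cams, env gives the robot as it stands.
- The arm moves only by the shell command python3 -m inch 'ROWS' [FORCE]. ROWS is JSON, a list of rows, each an object of numbers: "x", "y", "z": the shift along the tool's x, y, z in cm; "yaw": the turn about the tool's z in units of 5 degrees (1.0 is 5 degrees); "gripper": the gripper's target within -1 to 1 (fully open at 1, half-way at 0, shut at -1). A call has 1 to 12 rows; each row shifts and turns the commanded pose from where the row before left it, along the tool's axes as they then stand; what a row does not reach is not made up. A row lasts 1/12 s, in which the tool goes at most 41.7 mm and 7.16 degrees, less where a joint would pass 70% of its speed; a pose out of reach is approached as far as the arm can. A call is refused whole if a number of a shift passes 4.17 or a number of a turn 1, either way. A call with a gripper value outside its range is refused whole. The fingers move at their own pace and stop on an object; FORCE is the grip in N (left out, the last holds). Time passes only in rows, so rows that do not move let the fingers close. It gives the time, the measured TCP pose, the force and the opening at its end, in the units of the state.
- telemetry.state(): the state, without advancing time (a new reading comes with each control period).
- cams.grab_frame(name): name is "scene" or "top" or "wrist"; returns a dict with "pixels" (480x640x3 uint8, red, green, blue), "mtx" (3x3 intrinsics, pixels), "rvec" (rotation vector, rad) and "tvec" (3), from world to camera coordinates, as OpenCV has them. Camera axes: x right, y down, z forward; pixel columns grow to the right and rows downward; lengths in mm; the calibration is good to about 2 mm. A picture is of the moment at which its call begins. There is no depth.
- env.job_done(): hands the job in, once; it reports no verdict.
The state is a dict: "time_s": time; "qpos": joint angles; "qvel": joint speeds; "effort": joint torques, N m; "ee_pos": TCP position; "ee_rot": TCP orientation; "force": force on the tool from outside, world axes, zero at the start; "torque": the same for the moment, N m; "gripper_width": finger opening in mm.
Only numpy, scipy, OpenCV 4.12 (cv2) and the standard library are available. Lean on these libraries where they do the work, as an engineer would, in place of code of your own. Each camera call takes 0.05 s, during which the arm holds its last target. There are 200 camera calls.

### The job

Fit the missing roller of the pipe rotator: lift the roller with its shaft out of the angle-iron rests, feed the bare end of the shaft through the first and then the second bearing block, push it fully home so that its shoulder sits flush against the first block, and let go. The blocks' bolts are only finger-tight, so each block stands somewhere along its slots: find each bore by feel, gently and without ever forcing the shaft against a block, and leave the other things on the table alone.

Things in the scene. Friction and masses are not known exactly. Their poses are not given: they have to be found in the camera images.
- roller (a point): Centre of the orange roller to be fitted, 60 mm across, 40 long, fixed on the end of its steel shaft (0.4 to 0.6 kg together, balance point 50 mm from this centre towards the nose). At the start it hangs free on all sides, its axis level, 62 mm above the table. Axes: +y runs along the shaft from roller to nose; x and z may be rolled about it.
- shoulder (a point): On the same shaft's axis, 30 mm from the roller's centre towards the nose, in the plane of the shoulder: the front face of a steel boss 28 mm across and 10 long before the roller. From here to the nose the shaft is bare, 20 mm across, 165 long. Axes as for the roller.
- nose (a point): Tip of the same shaft, on its axis, 195 mm from the roller's centre. The last 6 mm taper from 20 to 17 mm across. Axes as for the roller.
- rests: Two angle-iron V rests on one foot plate 70 x 170 x 8 mm, fixed to the table, 73 mm high. The bare shaft lies loose in the Vs and lifts straight up; the Vs stand 4 to 16 and 124 to 136 mm along +y from this origin, which lies on the table under the shaft's axis, within 6 mm of the shoulder.
- unit: Idler unit: blue steel base (top 68 mm high) fixed to the table, two free grey-green bearing blocks on it one behind the other, 64 mm high above it; beside them at x = +150 mm the other roller, already fitted. Axes: +y level, the way the shaft goes in; x level, sideways; z up. Origin on the table below the mouth. The base begins 9 mm before the first block's face (y = -9 mm).
- mouth (a point): In the plane of the first block's outer face, 101 mm above the table at bore height, in the middle of its slot travel (axes as the unit). Bore 21.6 mm across, from y = 0 to 31 mm, parallel to y; the block does not tilt but stands up to 9 mm to either side in x of this point: not measured. The shaft is home when its shoulder touches this face; the nose then stands 24 mm out of the second block.
- mouth_b (a point): The same point for the second block, 110 mm farther along y; its bore, also 21.6 mm across and 31 long, stands up to 9 mm to either side in x of this point, independently of the first. A sideways push of about 3 N (as by the shaft in its bore) slides a block along, at most 10 mm from the middle, and it stays there. More than 40 N of the shaft on the unit spoils the bearings.
- magnet: Bystander: red welding magnet, 85 x 85 x 18 mm, loose; leave it where it is. Origin at its underside.
- tin: Bystander: yellow tin with a black cap, 66 across, 85 high (mm), loose; leave it where it is. Origin at its underside.
- wrench: Bystander: open-ended wrench, 170 mm long, loose; leave it where it is. Origin at its underside.
- hammer: Bystander: hammer lying flat, loose; leave it where it is. Origin at its underside.
- brush: Bystander: brush lying flat, loose; leave it where it is. Origin at its underside.
- offcut: Bystander: standing steel pipe offcut, 76 across, 70 high (mm), loose; leave it where it is. Origin at its underside.
- flange: Bystander: flat steel flange, 90 across, 12 thick (mm), loose; leave it where it is. Origin at its underside.
There are look-alikes about, which are no part of the job. Leave any red look-alike of the part that bears roller alone.

How it is judged (in metres and radians):
On the way, in this order (a step that is already met when the one before it is completed fails the run):
1. the shaft's nose is in the first bore, at least 25 mm deep (y of nose in the frame of mouth above 0.025 m and x of nose in the frame of mouth between -0.014 and 0.014 m and z of nose in the frame of mouth between -0.006 and 0.006 m), for 0.1 s.
2. the nose has come through the second bore (y of nose in the frame of mouth above 0.143 m and x of nose in the frame of mouth between -0.014 and 0.014 m and z of nose in the frame of mouth between -0.006 and 0.006 m), for 0.1 s.
At the end, for the whole second after the job is handed in: The shaft lies through both bores (its axis within 6 mm of the bores' height and 14 mm of the slots' middle at both ends), its shoulder no more than 2.5 mm from the first block's outer face, at rest and released (y of shoulder in the frame of mouth above -0.0025 m and x of shoulder in the frame of mouth between -0.014 and 0.014 m and z of shoulder in the frame of mouth between -0.006 and 0.006 m and y of nose in the frame of mouth above 0.16 m and x of nose in the frame of mouth between -0.014 and 0.014 m and z of nose in the frame of mouth between -0.006 and 0.006 m and linear speed of shaft below 0.02 m/s); the robot touches nothing.
It fails at once if the shaft pushes on the unit or a block with more than 40 N (contact force between shaft and unit above 40 N).
It fails at once if a bystander is moved by more than 20 mm (distance of any of magnet, tin, wrench, hammer, brush, offcut, flange from where it was at the start of the episode above 0.02 m).
It also fails if it takes over 61 s, if anything falls off the work surface, if the arm or the gripper's body presses on something with over 40 N, if the wrist force passes 120 N, or if a joint passes its speed limit or range.

## Working session

There is one attempt and no reset: what is moved stays moved. The work goes in short steps, Python scripts to look and compute and a shell command to move; the robot and the scene stay as the last step left them, time stands still between calls to the robot, and variables do not carry over. Pictures are saved under pics/ and viewed, about 8 in all and at most 12, crops included, and the job is handed in when it is done.

```bash
ls; mkdir -p pics
python3 - <<'E'
from workcell import telemetry,cams
import cv2,numpy as np,pickle
s=telemetry.state();print(s['time_s'],s['ee_pos'],s['ee_rot'],s['force'],s['gripper_width'])
for n in("scene","top"):
    f=cams.grab_frame(n);pickle.dump(f,open(f'pics/{n}0.pkl','wb'));cv2.imwrite(f'pics/{n}0.png',f['pixels'][...,::-1])
    R=cv2.Rodrigues(np.array(f['rvec'],float))[0];print(n,-R.T@np.array(f['tvec'],float).ravel(),np.array(f['mtx']).tolist())
E
```

```text
pics
0.0 [ 223.1012534  -529.45176513  235.09291218] [-1.79896798e+02  3.14244463e-04  2.28503011e+01] [0.06078484 0.39582903 0.41347913] 91.13590382624764
scene [1302.26009944  701.86876147 1245.78506668] [[580.8217233991968, 0.0, 315.2098728503453], [0.0, 580.8217233991968, 241.3374899784075], [0.0, 0.0, 1.0]]
top [ 403.92831647   -8.26798704 1309.14962197] [[540.5855636722417, 0.0, 312.67122242617586], [0.0, 540.5855636722417, 227.3698930927462], [0.0, 0.0, 1.0]]
```

View pics/top0.png

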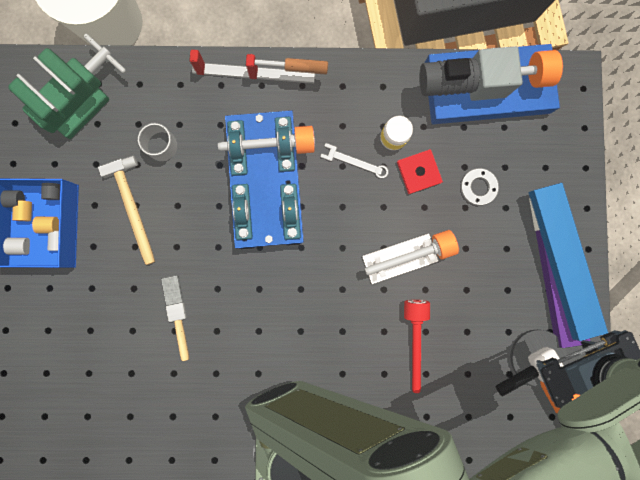

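View pics/scene0.png

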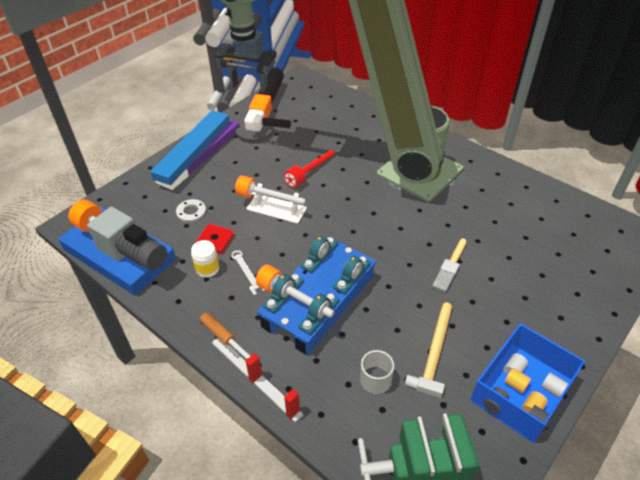

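Top view: candidates for the roller are the orange one in the white rests (445,243), the red look-alike (417,310), the fitted orange roller (304,139), and the motor unit's (545,68). The one in the rests fits: it has a bare shaft lying in Vs. The nose points left, to (368,270). The empty blocks are at (291,197) and (240,210), and the first is the right-hand one. Next I'll enlarge to confirm.

```bash
cat > h.py <<'E'
import numpy as np,cv2,pickle
def cam(f):
    R=cv2.Rodrigues(np.array(f['rvec'],float))[0];t=np.array(f['tvec'],float).ravel();return R,t,np.array(f['mtx'],float)
def onz(f,px,z):
    R,t,K=cam(f);c=-R.T@t;d=R.T@np.linalg.solve(K,[px[0],px[1],1]);return c+d*(z-c[2])/d[2]
def proj(f,P):
    return cv2.projectPoints(np.array(P,float).reshape(-1,3),np.array(f['rvec'],float),np.array(f['tvec'],float),np.array(f['mtx'],float),None)[0].reshape(-1,2)
def load(n): return pickle.load(open(f'pics/{n}.pkl','rb'))
def crop(f,x,y,w,h,k): return cv2.resize(np.ascontiguousarray(f['pixels'][y:y+h,x:x+w,::-1]),None,fx=k,fy=k,interpolation=cv2.INTER_CUBIC)
E
python3 - <<'E'
from h import *
t=load('top0')
a=crop(t,355,220,115,75,6);b=crop(t,215,170,115,85,6)
cv2.imwrite('pics/c1.png',a);cv2.imwrite('pics/c2.png',b)
cv2.imwrite('pics/c12.png',cv2.vconcat([a,b])[:, :800] if 0 else cv2.resize(cv2.vconcat([a,b]),None,fx=600/960,fy=600/960,interpolation=cv2.INTER_AREA))
E
```

```text
(no output)
```

View pics/c1.png

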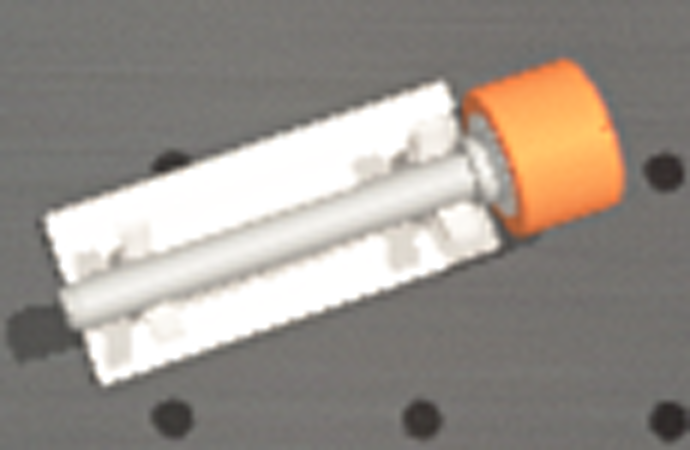

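View pics/c2.png

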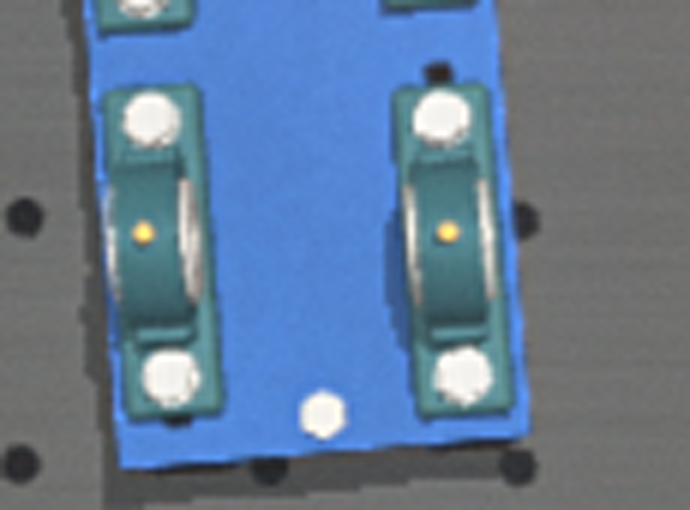

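The crop confirms it: an orange roller with a boss, its shaft lying in the V rests, and the nose tip at px (366.5,271). The bearing blocks' grease nipples are at px (289.5,208.7) for the first and (238.8,208.7) for the second. Now the world positions.

Run:
```python
from h import *
t=load('top0')
A=lambda u,v:(355+u/6-.42,220+v/6-.42); B=lambda u,v:(215+u/6-.42,170+v/6-.42)
n=onz(t,A(70,306),62+5);s=onz(t,A(472,172),62+5)
print('nose',n,'bossfront',s,'len',np.linalg.norm(n-s),'yaw',np.degrees(np.arctan2(*(n-s)[1::-1])))
d=(n-s)/np.linalg.norm(n-s);print('roller from nose',n-195*d,'from sh',s-30*d, proj(t,[n-195*d,n-175*d,n-215*d]))
e1,e2=onz(t,B(497,5),68),onz(t,B(530,430),68);print('edge',e1,e2,'yaw of -x edge',np.degrees(np.arctan2(*(e1-e2)[1::-1])))
for z in(132,135):
    a,b=onz(t,B(447,232),z),onz(t,B(143,232),z);print(z,'nip',a,b,np.linalg.norm(a-b))
for z in (80,88):
    p=[onz(t,B(*q),z) for q in((441,118),(463,377),(151,119),(171,377))];print(z,'bolts',[x[:2].round(1) for x in p],'mids',((p[0]+p[1])/2).round(1),((p[2]+p[3])/2).round(1), [np.degrees(np.arctan2(*(p[i]-p[i+1])[1::-1])).round(1) for i in(0,2)])
```

```text
nose [ 394.60666399 -149.68692482   67.        ] bossfront [ 446.68444795 -304.48694898   67.        ] len 163.32526767354088 yaw 108.59395548392555
roller from nose [ 456.7842316  -334.50832533   67.        ] from sh [ 456.25022759 -332.92101059   67.        ] [[446.16613888 243.94017593]
 [438.01134338 246.65844109]
 [454.31137816 241.22509617]]
edge [625.36184505   9.79127419  68.        ] [461.07801348  -3.99402992  68.        ] yaw of -x edge 4.7965386427880095
132 nip [530.19891808  26.49601561 132.        ] [529.46895612 137.11413685 132.        ] 110.62052970416664
135 nip [529.87711378  26.40741854 135.        ] [529.14901216 136.74362629 135.        ] 110.33861007141984
80 bolts [array([579.5,  30.7]), array([480.5,  21.5]), array([578.3, 141.1]), array([479.9, 132.1])] mids [530.   26.1  80. ] [529.1 136.6  80. ] [np.float64(5.3), np.float64(5.2)]
88 bolts [array([578.3,  30.4]), array([480. ,  21.3]), array([577.2, 140.2]), array([479.4, 131.2])] mids [529.2  25.9  88. ] [528.3 135.7  88. ] [np.float64(5.3), np.float64(5.2)]
```

Run:
```python
from h import *
s=load('scene0')
a=crop(s,225,165,90,65,6);b=crop(s,250,225,130,100,6)
cv2.imwrite('pics/s12.png',cv2.vconcat([cv2.copyMakeBorder(a,0,0,0,240,0),b])[:, :780][:1000] if 0 else b);cv2.imwrite('pics/s1.png',a)
```

```text
(no output)
```

View pics/s12.png

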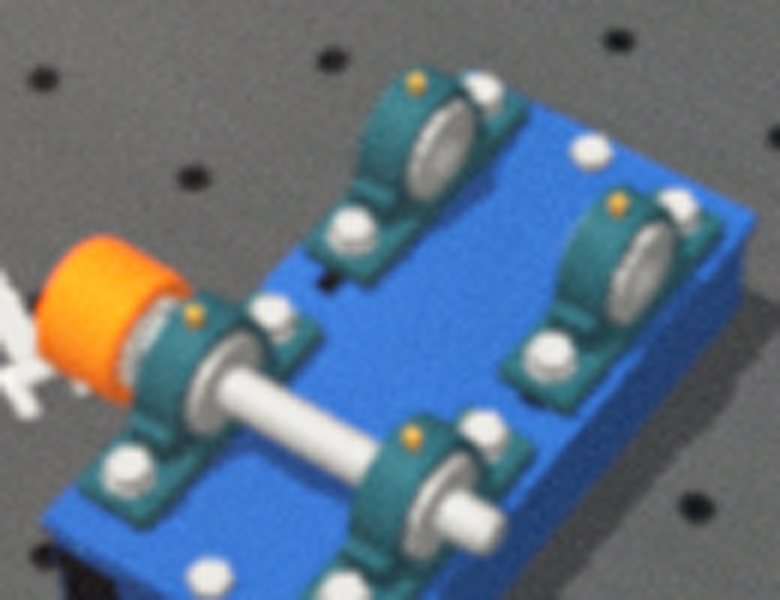

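View pics/s1.png

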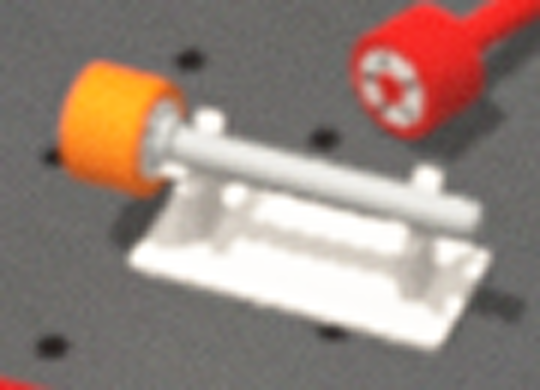

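Run:
```python
from h import *
t,s=load('top0'),load('scene0')
B=lambda u,v:(215+u/6-.42,170+v/6-.42); S=lambda u,v:(250+u/6-.42,225+v/6-.42)
def tri(a,b):
    P=[]
    for f in(t,s):
        R,tt,K=cam(f);P.append(K@np.c_[R,tt])
    X=cv2.triangulatePoints(P[0],P[1],np.array(a,float),np.array(b,float)).ravel();X=X[:3]/X[3]
    return X, (proj(t,X)[0]-a).round(2),(proj(s,X)[0]-b).round(2)
for a,b in(((447,232),(415,82)),((143,232),(617,203))): print('nip',*tri(B(*a),S(*b)))
# fitted nipples by colour (yellow) in top
px=t['pixels'];h=cv2.cvtColor(px,cv2.COLOR_RGB2HSV)
m=((h[...,0]>15)&(h[...,0]<32)&(h[...,1]>110)&(h[...,2]>120)).astype(np.uint8);m[:, :225]=0;m[:,300:]=0;m[:115]=0;m[250:]=0
n,l,st,c=cv2.connectedComponentsWithStats(m);print(st[1:,4],c[1:])
for q in c[1:]:print(onz(t,q,134))
# scene shaft
A=lambda u,v:(225+u/6-.42,165+v/6-.42)
T=lambda u,v:(355+u/6-.42,220+v/6-.42)
print('nose tip',*tri(T(70,306),A(473,217)))
```

```text
nip [530.55032878  25.26690845 136.94275121] [ 0.5 -0.4] [0.46 0.02]
nip [529.59535175 135.51143868 137.64818349] [ 0.42 -0.33] [ 0.4 -0. ]
[36  4  5  4  5] [[297.52777778 135.52777778]
 [283.5        137.5       ]
 [233.2        141.4       ]
 [238.5        208.5       ]
 [289.2        208.4       ]]
[691.3194088    9.12462908 134.        ]
[686.64030076  40.00362769 134.        ]
[676.98577583 150.50536246 134.        ]
[528.70167014 136.67027389 134.        ]
[529.64955759  26.17230908 134.        ]
nose tip [ 395.37250438 -150.81632908   65.58501878] [ 0.42 -0.34] [0.36 0.02]
```

```bash
python3 -m inch '[{"yaw":-1},{"yaw":-1},{"yaw":-1},{"yaw":-1},{"yaw":-1},{"yaw":-1},{"yaw":-1},{"yaw":-1},{"yaw":-1},{"yaw":-1},{"yaw":-1},{"yaw":-1}]'
python3 -m inch '[{"yaw":-1},{"yaw":-1},{"yaw":-1},{"yaw":-1},{"yaw":-1},{"yaw":-0.15},{}]'
cat > d.py <<'E'
import sys,numpy as np
from workcell import telemetry
s=telemetry.state();p=np.array(s['ee_pos']);y=np.radians(s['ee_rot'][2])
print('t',round(s['time_s'],2),'p',p.round(2),'rot',np.round(s['ee_rot'],2),'F',np.round(s['force'],2),'T',np.round(s['torque'],3),'w',round(s['gripper_width'],1))
if len(sys.argv)>4:
    g=np.array(list(map(float,sys.argv[1:4])))-p;c,n=np.cos(y),np.sin(y)
    print('tool cm',[round(v/10,3) for v in(c*g[0]+n*g[1],n*g[0]-c*g[1],-g[2])],'yaw units',round(-(float(sys.argv[4])-np.degrees(y))/5,3))
E
python3 d.py 456.5 -333.8 140 108.6
```

```text
t 0.1 p [ 223.13 -529.52  235.24] rot [-179.91   -0.     22.85] F [-0.08 -0.78 -0.47] T [-0.044  0.043 -0.02 ] w 90.9
tool cm [np.float64(29.106), np.float64(-8.973), np.float64(9.524)] yaw units -17.15invalid input
invalid input
```

```bash
python3 -m inch '[{"x":0,"y":0,"z":0,"yaw":-1,"gripper":1}]'; python3 -m inch '[{"yaw":-1,"x":0,"y":0,"z":0}]'
```

```text
time_s: 0.18
ee_pos: [223.2, -529.6, 235.4]
ee_rot: [-179.9, -0.0, 27.9]
force: [0.0, -0.5, 0.5]
gripper_width: 91.4invalid input
```

All five keys are required in each row. Turning and translating now.

```bash
python3 -m inch '[{"x":0,"y":0,"z":0,"yaw":-1,"gripper":1},{"x":0,"y":0,"z":0,"yaw":-1,"gripper":1},{"x":0,"y":0,"z":0,"yaw":-1,"gripper":1},{"x":0,"y":0,"z":0,"yaw":-1,"gripper":1},{"x":0,"y":0,"z":0,"yaw":-1,"gripper":1},{"x":0,"y":0,"z":0,"yaw":-1,"gripper":1},{"x":0,"y":0,"z":0,"yaw":-1,"gripper":1},{"x":0,"y":0,"z":0,"yaw":-1,"gripper":1},{"x":0,"y":0,"z":0,"yaw":-1,"gripper":1},{"x":0,"y":0,"z":0,"yaw":-1,"gripper":1},{"x":0,"y":0,"z":0,"yaw":-1,"gripper":1},{"x":0,"y":0,"z":0,"yaw":-1,"gripper":1}]'
python3 -m inch '[{"x":0,"y":0,"z":0,"yaw":-1,"gripper":1},{"x":0,"y":0,"z":0,"yaw":-1,"gripper":1},{"x":0,"y":0,"z":0,"yaw":-1,"gripper":1},{"x":0,"y":0,"z":0,"yaw":-1,"gripper":1},{"x":0,"y":0,"z":0,"yaw":-0.15,"gripper":1},{"x":0,"y":0,"z":0,"yaw":0,"gripper":1},{"x":0,"y":0,"z":0,"yaw":0,"gripper":1}]'
python3 d.py 456.5 -333.8 140 108.6
```

```text
time_s: 1.18
ee_pos: [223.2, -529.6, 235.4]
ee_rot: [-180.0, -0.1, 88.1]
force: [-0.2, -0.8, 0.1]
gripper_width: 91.3
time_s: 1.77
ee_pos: [223.2, -529.8, 235.7]
ee_rot: [180.0, -0.0, 108.5]
force: [0.5, 0.1, -0.2]
gripper_width: 91.4
t 1.77 p [ 223.25 -529.78  235.73] rot [ 1.800e+02 -2.000e-02  1.085e+02] F [ 0.46  0.06 -0.17] T [-0.028 -0.093 -0.013] w 91.4
tool cm [np.float64(11.185), np.float64(28.338), np.float64(9.573)] yaw units -0.021
```

```bash
python3 -m inch '[{"x":1.12,"y":2.834,"z":0.96,"yaw":0,"gripper":1},{"x":1.12,"y":2.834,"z":0.96,"yaw":0,"gripper":1},{"x":1.12,"y":2.834,"z":0.96,"yaw":0,"gripper":1},{"x":1.12,"y":2.834,"z":0.96,"yaw":0,"gripper":1},{"x":1.12,"y":2.834,"z":0.96,"yaw":0,"gripper":1},{"x":1.12,"y":2.834,"z":0.96,"yaw":0,"gripper":1},{"x":1.12,"y":2.834,"z":0.96,"yaw":0,"gripper":1},{"x":1.12,"y":2.834,"z":0.96,"yaw":0,"gripper":1},{"x":1.12,"y":2.834,"z":0.96,"yaw":0,"gripper":1},{"x":1.12,"y":2.834,"z":0.96,"yaw":0,"gripper":1},{"x":0,"y":0,"z":0,"yaw":0,"gripper":1},{"x":0,"y":0,"z":0,"yaw":0,"gripper":1}]'
python3 - <<'E'
from h import *
from workcell import cams
f=cams.grab_frame('wrist');pickle.dump(f,open('pics/w1.pkl','wb'));img=f['pixels'][...,::-1].copy()
r=np.array([456.5,-333.8,62]);d=np.array([np.cos(np.radians(108.6)),np.sin(np.radians(108.6)),0])
for k in(0,20,-20,30,195):
    q=proj(f,r+k*d)[0];print(k,q);
    if abs(q).max()<2000: cv2.circle(img,tuple(int(v) for v in q),3,(255,0,0),-1)
cv2.imwrite('pics/w1.png',img)
E
python3 d.py 456.5 -333.8 65 108.6
```

```text
time_s: 2.77
ee_pos: [456.8, -332.2, 139.3]
ee_rot: [-179.9, -0.1, 108.7]
force: [-0.7, -1.6, 0.0]
gripper_width: 91.2
0 [318.40404627 261.18040477]
20 [318.47149664 226.89912506]
-20 [318.33965964 293.90455204]
30 [318.50643989 209.13941088]
195 [ 319.23458811 -160.93790604]
t 2.82 p [ 456.2  -333.15  139.75] rot [-1.7995e+02 -1.0000e-02  1.0863e+02] F [-0.66 -0.23  0.44] T [ 0.047 -0.169 -0.002] w 91.8
tool cm [np.float64(-0.071), np.float64(0.007), np.float64(7.475)] yaw units 0.007
```

View pics/w1.png

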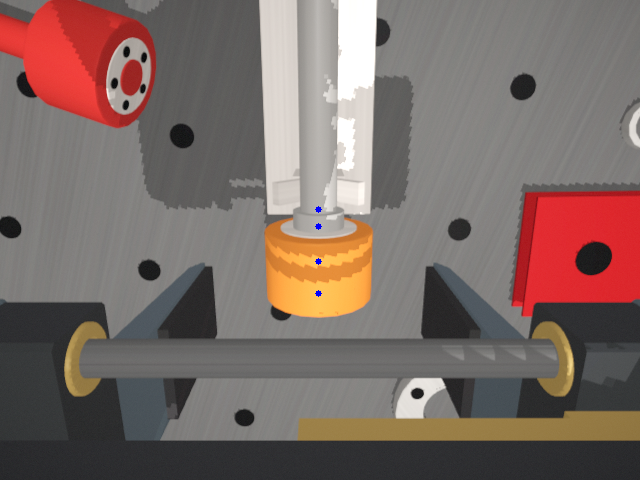

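The wrist view shows my predicted axis and shoulder dots lying on the part (axis at col 318, shoulder at row 209). Descend and grip.

```bash
python3 -m inch '[{"x":0,"y":0,"z":1.6,"yaw":0,"gripper":1},{"x":-0.05,"y":0,"z":1.6,"yaw":0,"gripper":1},{"x":0,"y":0,"z":1.6,"yaw":0,"gripper":1},{"x":0,"y":0,"z":1.6,"yaw":0,"gripper":1},{"x":0,"y":0,"z":1.1,"yaw":0,"gripper":1},{"x":0,"y":0,"z":0,"yaw":0,"gripper":1},{"x":0,"y":0,"z":0,"yaw":0,"gripper":1}]' 60; python3 d.py
python3 -m inch '[{"x":0,"y":0,"z":0,"yaw":0,"gripper":-1},{"x":0,"y":0,"z":0,"yaw":0,"gripper":-1},{"x":0,"y":0,"z":0,"yaw":0,"gripper":-1},{"x":0,"y":0,"z":0,"yaw":0,"gripper":-1},{"x":0,"y":0,"z":0,"yaw":0,"gripper":-1},{"x":0,"y":0,"z":0,"yaw":0,"gripper":-1},{"x":0,"y":0,"z":0,"yaw":0,"gripper":-1},{"x":0,"y":0,"z":0,"yaw":0,"gripper":-1}]' 60; python3 d.py
```

```text
time_s: 3.4
ee_pos: [455.8, -334.5, 65.1]
ee_rot: [-180.0, -0.0, 108.5]
force: [-0.7, 0.3, -1.0]
gripper_width: 91.0
t 3.4 p [ 455.81 -334.5    65.07] rot [-1.7998e+02 -1.0000e-02  1.0852e+02] F [-0.7   0.28 -0.97] T [ 0.001 -0.135  0.007] w 91.0
time_s: 4.07
ee_pos: [457.0, -333.9, 65.4]
ee_rot: [179.9, 0.1, 108.6]
force: [2.3, 0.7, 2.0]
gripper_width: 59.1
t 4.07 p [ 457.02 -333.95   65.4 ] rot [1.7993e+02 6.0000e-02 1.0860e+02] F [2.34 0.73 1.98] T [ 0.196 -0.455  0.018] w 59.1
```

```bash
python3 -m inch '[{"x":0,"y":0,"z":-0.4,"yaw":0,"gripper":-1},{"x":0,"y":0,"z":-0.7,"yaw":0,"gripper":-1},{"x":0,"y":0,"z":-0.9,"yaw":0,"gripper":-1},{"x":0,"y":0,"z":-0.9,"yaw":0,"gripper":-1},{"x":0,"y":0,"z":-0.7,"yaw":0,"gripper":-1},{"x":0,"y":0,"z":-0.3,"yaw":0,"gripper":-1},{"x":0,"y":0,"z":0,"yaw":0,"gripper":-1},{"x":0,"y":0,"z":0,"yaw":0,"gripper":-1},{"x":0,"y":0,"z":0,"yaw":0,"gripper":-1}]'
python3 - <<'E'
from h import *
from workcell import cams
f=cams.grab_frame('scene');pickle.dump(f,open('pics/s2.pkl','wb'))
a=crop(f,225,140,100,90,6)
g=load('scene0');b=crop(g,225,165,90,65,6)
# predicted level axis
r=np.array([456.9,-333.9,101]);d=np.array([np.cos(np.radians(108.6)),np.sin(np.radians(108.6)),0])
for k in(30,195):
    q=(proj(f,r+k*d)[0]-[225,140]+.42)*6;print(k,q);cv2.circle(a,tuple(int(v) for v in q),3,(255,0,0),-1)
    print('before',(proj(g,r-[0,0,39]+k*d)[0]-[225,165]+.42)*6)
cv2.imwrite('pics/s2.png',a)
E
python3 d.py
```

```text
time_s: 4.82
ee_pos: [456.0, -333.6, 103.6]
ee_rot: [-180.0, -0.0, 108.6]
force: [0.2, 0.7, -4.9]
gripper_width: 59.0
30 [169.81745674 233.84903563]
before [177.36335207 142.2477232 ]
195 [476.35493739 314.73361181]
before [478.94864381 223.27349959]
t 4.87 p [ 455.97 -333.59  103.5 ] rot [-1.7996e+02 -5.0000e-02  1.0860e+02] F [-0.79 -0.09 -4.68] T [-0.28  -0.143 -0.004] w 59.2
```

View pics/s2.png

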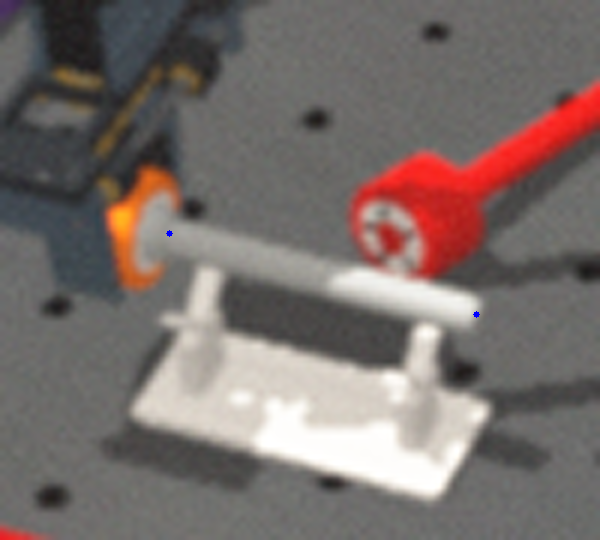

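Relative to the level prediction the nose is at (475,312) and the slope differs by under 1 mm, so the shaft is held nearly level. The yellow tin is close to the approach lane, so I'll measure it before moving.

Run:
```python
from h import *
t,s=load('top0'),load('scene0')
out=[]
for z,r in((85,None),):
  a=crop(t,370,105,55,60,8);b=crop(s,180,225,55,65,8)
for c in(0,):
  # predicted circles for a guess, both views
  C=np.array([619,-200.]);
  th=np.linspace(0,2*np.pi,60)
  for (f,img,o) in((t,a,(370,105)),(s,b,(180,225))):
    for z in(0,85):
      P=np.c_[C[0]+33*np.cos(th),C[1]+33*np.sin(th),0*th+z]
      q=((proj(f,P)-o+.42)*8).astype(np.int32);cv2.polylines(img,[q],True,(255,0,0),1)
  h=max(a.shape[0],b.shape[0]);pad=lambda i:cv2.copyMakeBorder(i,0,h-i.shape[0],0,0,0)
  o=cv2.hconcat([pad(a),pad(b)]);cv2.imwrite('pics/tin.png',o[:, :800]);print(o.shape)
```

```text
(520, 880, 3)
```

View pics/tin.png

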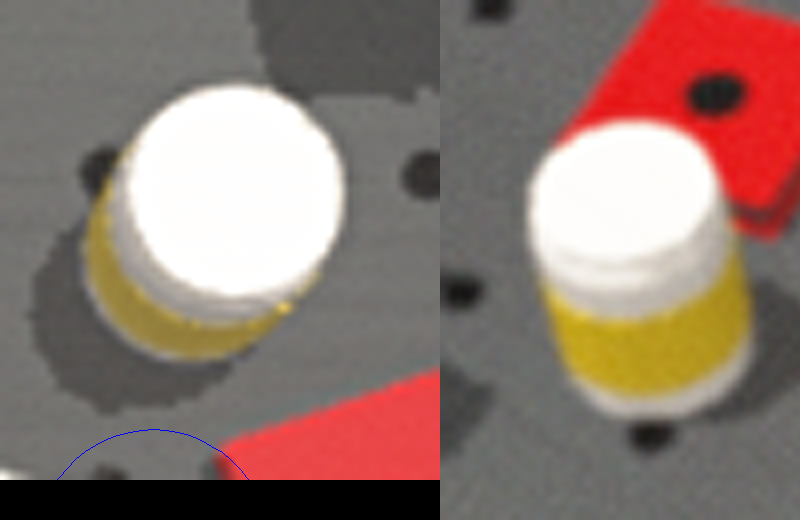

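Run:
```python
from h import *
t=load('top0')
for z in(80,90):
  c=onz(t,(399.2,128.1),z);print(z,c, [np.linalg.norm(onz(t,(370+u/8-.4,105+v/8-.4),z)-c) for u,v in((127,190),(345,190),(237,85))])
p=np.array([531.25,10.56]);v=np.array([-.0872,.9962])
for k in(195,210,300): print(k,p-k*v)
```

```text
80 [ 724.01732683 -225.33689445   80.        ] [np.float64(31.867704474387345), np.float64(31.409519686321435), np.float64(30.350763553634103)]
90 [ 721.41317674 -223.57088563   90.        ] [np.float64(31.608438198704526), np.float64(31.153981067385104), np.float64(30.103838663358196)]
195 [ 548.254 -183.699]
210 [ 549.562 -198.642]
300 [ 557.41 -288.3 ]
```

```bash
python3 d.py 552.2 -228.5 104.5 95.0
```

```text
t 4.87 p [ 455.97 -333.59  103.5 ] rot [-1.7996e+02 -5.0000e-02  1.0860e+02] F [-0.79 -0.09 -4.68] T [-0.28  -0.143 -0.004] w 59.2
tool cm [np.float64(6.891), np.float64(12.472), np.float64(-0.1)] yaw units 2.72
```

```bash
python3 -m inch '[{"x":0.4,"y":0.7,"z":-0.1,"yaw":0,"gripper":-1},{"x":1.05,"y":1.9,"z":0,"yaw":0,"gripper":-1},{"x":1.4,"y":2.55,"z":0,"yaw":0,"gripper":-1},{"x":1.4,"y":2.55,"z":0,"yaw":0,"gripper":-1},{"x":1.4,"y":2.55,"z":0,"yaw":0,"gripper":-1},{"x":0.9,"y":1.6,"z":0,"yaw":0,"gripper":-1},{"x":0.34,"y":0.62,"z":0,"yaw":0,"gripper":-1},{"x":0,"y":0,"z":0,"yaw":0.7,"gripper":-1},{"x":0,"y":0,"z":0,"yaw":0.9,"gripper":-1},{"x":0,"y":0,"z":0,"yaw":0.8,"gripper":-1},{"x":0,"y":0,"z":0,"yaw":0.32,"gripper":-1},{"x":0,"y":0,"z":0,"yaw":0,"gripper":-1}]'
python3 -m inch '[{"x":0,"y":0,"z":0,"yaw":0,"gripper":-1},{"x":0,"y":0,"z":0,"yaw":0,"gripper":-1},{"x":0,"y":0,"z":0,"yaw":0,"gripper":-1}]'
python3 d.py 549.6 -198.6 104.5 95
python3 - <<'E'
from h import *
from workcell import cams
for n in('top','scene'):
    f=cams.grab_frame(n);pickle.dump(f,open(f'pics/{n}3.pkl','wb'))
t,s=load('top3'),load('scene3')
a=crop(t,230,170,180,75,4);b=crop(s,190,165,180,75,4)
# shaft axis from fitted unit for comparison
r=np.array([552.2,-228.5,101]);d=np.array([-.0872,.9962,0])
for f,im,o in((t,a,(230,170)),(s,b,(190,165))):
    for k in(30,195):
        q=(proj(f,r+k*d)[0]-o+.42)*4-.5;print(q);cv2.circle(im,tuple(int(round(v)) for v in q),2,(255,0,255),-1)
cv2.imwrite('pics/p3.png',cv2.vconcat([a,b]))
E
```

```text
time_s: 5.87
ee_pos: [552.1, -228.7, 104.6]
ee_rot: [-179.9, -0.0, 95.0]
force: [-0.5, 0.3, -6.0]
gripper_width: 58.9
time_s: 6.12
ee_pos: [552.4, -228.8, 104.9]
ee_rot: [-180.0, 0.0, 95.0]
force: [0.1, 0.4, -4.7]
gripper_width: 59.3
t 6.12 p [ 552.37 -228.81  104.88] rot [-179.98    0.     95.02] F [ 0.06  0.39 -4.69] T [-0.245 -0.133 -0.008] w 59.3
tool cm [np.float64(3.034), np.float64(-0.012), np.float64(0.038)] yaw units 0.004
[639.16790156 128.43816655]
[347.33023982 151.92644902]
[257.96487176 194.63982223]
[446.86139669 292.95067542]
```

View pics/p3.png

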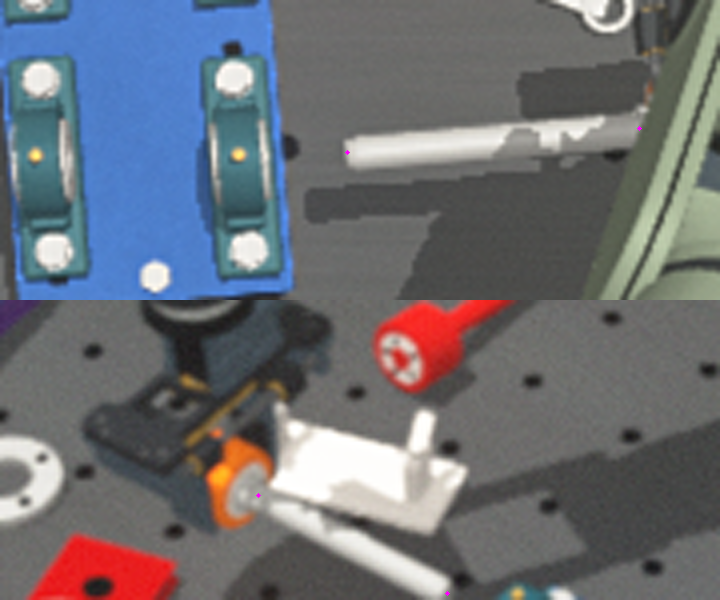

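Top view: the nose tip is at (346,153) against a predicted (347,152), in line with the bore. Scene view: the tip is close to the predicted height. Approaching gently.

```bash
python3 -m inch '[{"x":0.5,"y":0,"z":0.02,"yaw":0,"gripper":-1},{"x":0.8,"y":-0.01,"z":0,"yaw":0,"gripper":-1},{"x":0.8,"y":0,"z":0,"yaw":0,"gripper":-1},{"x":0.8,"y":0,"z":0,"yaw":0,"gripper":-1},{"x":0.6,"y":0,"z":0,"yaw":0,"gripper":-1},{"x":0.3,"y":0,"z":0,"yaw":0,"gripper":-1},{"x":0,"y":0,"z":0,"yaw":0,"gripper":-1},{"x":0,"y":0,"z":0,"yaw":0,"gripper":-1}]'; python3 d.py
for i in 1 2; do python3 -m inch '[{"x":0.1,"y":0,"z":0,"yaw":0,"gripper":-1},{"x":0.1,"y":0,"z":0,"yaw":0,"gripper":-1},{"x":0.1,"y":0,"z":0,"yaw":0,"gripper":-1},{"x":0,"y":0,"z":0,"yaw":0,"gripper":-1}]' >/dev/null; python3 d.py; done
```

```text
time_s: 6.88
ee_pos: [549.3, -190.7, 104.9]
ee_rot: [180.0, 0.0, 95.0]
force: [-0.8, -0.4, -5.1]
gripper_width: 59.2
t 6.88 p [ 549.28 -190.69  104.89] rot [1.7998e+02 3.0000e-02 9.5040e+01] F [-0.76 -0.42 -5.13] T [-0.276 -0.13  -0.021] w 59.2
t 7.22 p [ 548.78 -187.92  104.69] rot [-179.99   -0.     94.99] F [-0.66  1.   -5.35] T [-0.262 -0.121 -0.02 ] w 59.3
t 7.55 p [ 548.54 -184.77  104.73] rot [-179.99   -0.     95.  ] F [-0.02  0.15 -4.91] T [-0.185 -0.11   0.016] w 59.3
```

```bash
python3 -m inch '[{"x":0.08,"y":0,"z":0,"yaw":0,"gripper":-1},{"x":0.08,"y":0,"z":0,"yaw":0,"gripper":-1},{"x":0.08,"y":0,"z":0,"yaw":0,"gripper":-1},{"x":0,"y":0,"z":0,"yaw":0,"gripper":-1}]' >/dev/null; python3 d.py
```

```text
t 7.88 p [ 548.36 -182.36  104.74] rot [-180.      0.     95.01] F [-0.58 -0.54 -5.21] T [-0.275 -0.095  0.031] w 59.6
```

```bash
python3 -m inch '[{"x":0.08,"y":0,"z":0,"yaw":0,"gripper":-1},{"x":0.08,"y":0,"z":0,"yaw":0,"gripper":-1},{"x":0.08,"y":0,"z":0,"yaw":0,"gripper":-1},{"x":0,"y":0,"z":0,"yaw":0,"gripper":-1}]' >/dev/null; python3 d.py
```

```text
t 8.22 p [ 548.15 -179.97  104.75] rot [-180.      0.     95.01] F [-0.18 -0.26 -4.71] T [-0.265 -0.129 -0.01 ] w 59.1
```

```bash
python3 -m inch '[{"x":0.08,"y":0,"z":0,"yaw":0,"gripper":-1},{"x":0.08,"y":0,"z":0,"yaw":0,"gripper":-1},{"x":0.08,"y":0,"z":0,"yaw":0,"gripper":-1},{"x":0,"y":0,"z":0,"yaw":0,"gripper":-1}]' >/dev/null; python3 d.py
```

```text
t 8.55 p [ 548.   -177.59  104.78] rot [179.99  -0.    95.  ] F [-0.16  0.87 -4.72] T [-0.193 -0.173 -0.032] w 59.0
```

```bash
python3 -m inch '[{"x":0.08,"y":0,"z":0,"yaw":0,"gripper":-1},{"x":0.08,"y":0,"z":0,"yaw":0,"gripper":-1},{"x":0.08,"y":0,"z":0,"yaw":0,"gripper":-1},{"x":0.08,"y":0,"z":0,"yaw":0,"gripper":-1},{"x":0,"y":0,"z":0,"yaw":0,"gripper":-1}]' >/dev/null; python3 d.py
```

```text
t 8.97 p [ 547.69 -174.4   104.75] rot [180.  -0.  95.] F [-0.4   0.26 -4.76] T [-0.205 -0.17  -0.059] w 59.1
```

```bash
python3 -m inch '[{"x":0.1,"y":0,"z":0,"yaw":0,"gripper":-1},{"x":0.1,"y":0,"z":0,"yaw":0,"gripper":-1},{"x":0.1,"y":0,"z":0,"yaw":0,"gripper":-1},{"x":0.1,"y":0,"z":0,"yaw":0,"gripper":-1},{"x":0,"y":0,"z":0,"yaw":0,"gripper":-1}]' >/dev/null; python3 d.py
```

```text
t 9.38 p [ 547.35 -170.35  104.75] rot [ 1.8e+02 -1.0e-02  9.5e+01] F [-0.22 -0.34 -4.07] T [-0.175 -0.188 -0.055] w 59.2
```

```bash
python3 -m inch '[{"x":0.1,"y":0,"z":0,"yaw":0,"gripper":-1},{"x":0.1,"y":0,"z":0,"yaw":0,"gripper":-1},{"x":0.1,"y":0,"z":0,"yaw":0,"gripper":-1},{"x":0.1,"y":0,"z":0,"yaw":0,"gripper":-1},{"x":0,"y":0,"z":0,"yaw":0,"gripper":-1}]' >/dev/null; python3 d.py
```

```text
t 9.8 p [ 546.97 -166.36  104.75] rot [180.  -0.  95.] F [-0.64  1.   -4.45] T [-0.182 -0.128 -0.014] w 58.8
```

```bash
python3 -m inch '[{"x":0.12,"y":0,"z":0,"yaw":0,"gripper":-1},{"x":0.12,"y":0,"z":0,"yaw":0,"gripper":-1},{"x":0.12,"y":0,"z":0,"yaw":0,"gripper":-1},{"x":0.12,"y":0,"z":0,"yaw":0,"gripper":-1},{"x":0.12,"y":0,"z":0,"yaw":0,"gripper":-1},{"x":0,"y":0,"z":0,"yaw":0,"gripper":-1}]' >/dev/null; python3 d.py
```

```text
t 10.3 p [ 546.44 -160.3   104.77] rot [-1.8e+02 -1.0e-02  9.5e+01] F [ 0.44  0.11 -4.77] T [-0.177 -0.125 -0.017] w 59.2
```

```bash
python3 -m inch '[{"x":0.12,"y":0,"z":0,"yaw":0,"gripper":-1},{"x":0.12,"y":0,"z":0,"yaw":0,"gripper":-1},{"x":0.12,"y":0,"z":0,"yaw":0,"gripper":-1},{"x":0.12,"y":0,"z":0,"yaw":0,"gripper":-1},{"x":0.12,"y":0,"z":0,"yaw":0,"gripper":-1},{"x":0,"y":0,"z":0,"yaw":0,"gripper":-1}]' >/dev/null; python3 d.py
```

```text
t 10.8 p [ 545.9  -154.38  104.75] rot [-1.8e+02 -1.0e-02  9.5e+01] F [ 0.35  0.28 -5.14] T [-0.194 -0.143 -0.092] w 59.5
```

```bash
python3 -m inch '[{"x":0.12,"y":0,"z":0,"yaw":0,"gripper":-1},{"x":0.12,"y":0,"z":0,"yaw":0,"gripper":-1},{"x":0.12,"y":0,"z":0,"yaw":0,"gripper":-1},{"x":0.12,"y":0,"z":0,"yaw":0,"gripper":-1},{"x":0.12,"y":0,"z":0,"yaw":0,"gripper":-1},{"x":0.12,"y":0,"z":0,"yaw":0,"gripper":-1},{"x":0,"y":0,"z":0,"yaw":0,"gripper":-1}]' >/dev/null; python3 d.py
```

```text
t 11.38 p [ 545.28 -147.19  104.75] rot [-1.800e+02 -1.000e-02  9.501e+01] F [ 0.21 -0.04 -4.47] T [-0.18  -0.186 -0.066] w 59.4
```

```bash
python3 -m inch '[{"x":0.12,"y":0,"z":0,"yaw":0,"gripper":-1},{"x":0.12,"y":0,"z":0,"yaw":0,"gripper":-1},{"x":0.12,"y":0,"z":0,"yaw":0,"gripper":-1},{"x":0.12,"y":0,"z":0,"yaw":0,"gripper":-1},{"x":0.12,"y":0,"z":0,"yaw":0,"gripper":-1},{"x":0.12,"y":0,"z":0,"yaw":0,"gripper":-1},{"x":0,"y":0,"z":0,"yaw":0,"gripper":-1}]' >/dev/null; python3 d.py
python3 - <<'E'
from h import *
from workcell import cams
t=cams.grab_frame('top');pickle.dump(t,open('pics/top4.pkl','wb'))
a=crop(t,225,185,120,45,6);cv2.imwrite('pics/p4.png',a)
E
```

```text
t 11.97 p [ 544.66 -140.04  104.75] rot [-1.8e+02 -1.0e-02  9.5e+01] F [-0.34 -0.05 -4.17] T [-0.172 -0.196 -0.038] w 58.9
```

View pics/p4.png

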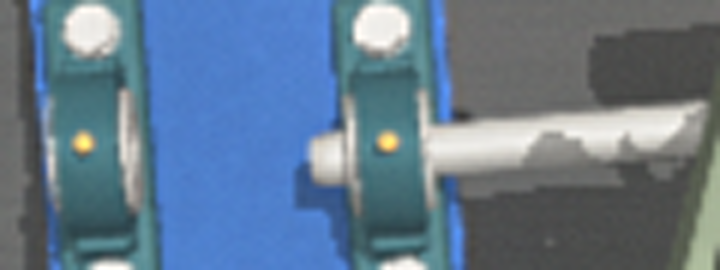

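The nose is through the first block, tip at (322,158) in the crop, with no contact force. The second bore stands about 8.5 mm to unit +x (tool +y), so I'll slide the first block across gently.

```bash
python3 -m inch '[{"x":0,"y":0.08,"z":0,"yaw":0,"gripper":-1},{"x":0,"y":0.08,"z":0,"yaw":0,"gripper":-1},{"x":0,"y":0.08,"z":0,"yaw":0,"gripper":-1},{"x":0,"y":0.06,"z":0,"yaw":0,"gripper":-1}]' >/dev/null; python3 d.py
```

```text
t 12.35 p [ 546.76 -140.14  104.45] rot [-1.7986e+02  1.0000e-02  9.5070e+01] F [-2.32 -0.77 -3.98] T [-0.324  0.321  0.438] w 59.3
```

```bash
python3 -m inch '[{"x":0,"y":0.08,"z":0,"yaw":0,"gripper":-1},{"x":0,"y":0.08,"z":0,"yaw":0,"gripper":-1},{"x":0,"y":0.08,"z":0,"yaw":0,"gripper":-1},{"x":0,"y":0.06,"z":0,"yaw":0,"gripper":-1}]' >/dev/null; python3 d.py
```

```text
t 12.68 p [ 550.58 -139.81  104.67] rot [-1.7998e+02  1.0000e-02  9.5010e+01] F [-2.23 -1.3  -4.04] T [-0.298  0.314  0.393] w 59.4
```

```bash
python3 -m inch '[{"x":0,"y":0.08,"z":0,"yaw":0,"gripper":-1},{"x":0,"y":0.08,"z":0,"yaw":0,"gripper":-1},{"x":0,"y":0.06,"z":0,"yaw":0,"gripper":-1},{"x":0,"y":0.03,"z":0,"yaw":0,"gripper":-1},{"x":0,"y":0,"z":0,"yaw":0,"gripper":-1},{"x":0,"y":0,"z":0,"yaw":0,"gripper":-1}]' >/dev/null; python3 d.py
python3 - <<'E'
from h import *
from workcell import cams
t=cams.grab_frame('top');pickle.dump(t,open('pics/top5.pkl','wb'))
h=cv2.cvtColor(t['pixels'],cv2.COLOR_RGB2HSV)
m=((h[...,0]>15)&(h[...,0]<32)&(h[...,1]>110)&(h[...,2]>120)).astype(np.uint8);m[:, :225]=0;m[:,295:]=0;m[:136]=0;m[250:]=0
n,l,st,c=cv2.connectedComponentsWithStats(m)
u=np.array([.9962,.0872])
for q in c[1:]: w=onz(t,q,134);print(q.round(1),w.round(1),'unit x',(w[:2]-[537.2,26.9])@u)
a=crop(t,225,185,120,45,6);cv2.imwrite('pics/p5.png',a)
E
```

```text
t 13.18 p [ 553.31 -139.54  104.79] rot [179.98   0.    94.99] F [-1.83 -0.41 -4.69] T [-0.295  0.22   0.321] w 59.1
[283.5 137.5] [686.6  40.  134. ] unit x 150.01506394896657
[233.2 141.4] [677.  150.5 134. ] unit x 150.03297748788466
[289. 205.] [537.1  26.7 134. ] unit x -0.10720847304684511
[238.5 208.5] [528.7 136.7 134. ] unit x 1.105931680454092
```

View pics/p5.png

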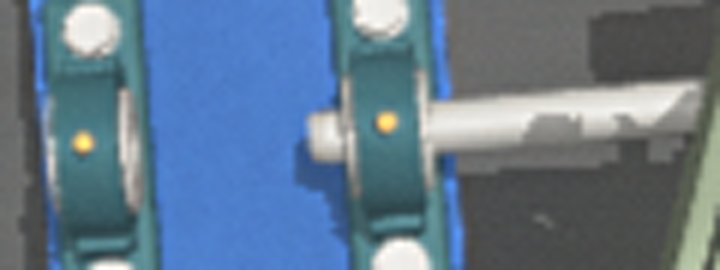

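The block has followed: its nipple is now at crop (387,122), unit x ≈ -0.1 + 0.8 mm of play, against +1.1 for the second bore. Advancing to the second mouth.

```bash
python3 -m inch '[{"x":0.2,"y":0.04,"z":0,"yaw":0,"gripper":-1},{"x":0.3,"y":0,"z":0,"yaw":0,"gripper":-1},{"x":0.3,"y":0,"z":0,"yaw":0,"gripper":-1},{"x":0.3,"y":0,"z":0,"yaw":0,"gripper":-1},{"x":0.3,"y":0,"z":0,"yaw":0,"gripper":-1},{"x":0.3,"y":0,"z":0,"yaw":0,"gripper":-1},{"x":0.3,"y":0,"z":0,"yaw":0,"gripper":-1},{"x":0.3,"y":0,"z":0,"yaw":0,"gripper":-1},{"x":0.2,"y":0,"z":0,"yaw":0,"gripper":-1}]' >/dev/null; python3 d.py
```

```text
t 13.98 p [ 551.42 -114.13  104.79] rot [ 1.7999e+02 -1.0000e-02  9.5000e+01] F [-1.01 -1.96 -5.24] T [-0.452  0.14   0.211] w 59.4
```

```bash
python3 -m inch '[{"x":0.2,"y":0,"z":0,"yaw":0,"gripper":-1},{"x":0.3,"y":0,"z":0,"yaw":0,"gripper":-1},{"x":0.3,"y":0,"z":0,"yaw":0,"gripper":-1},{"x":0.3,"y":0,"z":0,"yaw":0,"gripper":-1},{"x":0.3,"y":0,"z":0,"yaw":0,"gripper":-1},{"x":0.3,"y":0,"z":0,"yaw":0,"gripper":-1},{"x":0.3,"y":0,"z":0,"yaw":0,"gripper":-1},{"x":0.2,"y":0,"z":0,"yaw":0,"gripper":-1},{"x":0.2,"y":0,"z":0,"yaw":0,"gripper":-1},{"x":0.1,"y":0,"z":0,"yaw":0,"gripper":-1},{"x":0,"y":0,"z":0,"yaw":0,"gripper":-1},{"x":0,"y":0,"z":0,"yaw":0,"gripper":-1}]' >/dev/null; python3 d.py
python3 - <<'E'
from h import *
from workcell import cams
t=cams.grab_frame('top');pickle.dump(t,open('pics/top6.pkl','wb'))
# shaft profile across columns between the blocks: grey (low saturation, bright) rows
h=cv2.cvtColor(t['pixels'],cv2.COLOR_RGB2HSV);u=np.array([.9962,.0872]);v=np.array([-.0872,.9962]);M=np.array([531.25+7.3,11.2])
for c in range(248,284,3):
    m=(h[195:222,c,1]<90)&(h[195:222,c,2]>110);r=np.nonzero(m)[0]+195
    if len(r): w=onz(t,(c,r.mean()),106)[:2]-M;print(c,r.min(),r.max(),'unit',w@u,w@v)
E
```

```text
t 14.98 p [549.12 -89.35 104.71] rot [-1.7999e+02 -4.0000e-02  9.4980e+01] F [-2.02  1.76 -3.82] T [-0.102  0.151  0.177] w 59.0
248 201 220 unit -1.7904642399103843 108.25796141049983
254 206 212 unit 0.4874066034055639 94.67501200203476
257 205 213 unit -0.05217868293863898 88.0058908256112
260 205 213 unit -0.5918532206238192 81.3356665279159
263 204 213 unit -0.012111447611914758 74.57939312831688
266 204 212 unit 0.5678033738959688 67.82110303265588
269 204 212 unit 0.02797437840795368 61.146665704999265
272 204 212 unit -0.5119439501657945 54.471123864455954
275 203 212 unit 0.06807880806274015 47.70770421888042
278 203 211 unit 0.6482747790211226 40.94226480707445
281 203 211 unit 0.10820185430619066 34.26250432915628
```

```bash
python3 -m inch '[{"x":0.1,"y":0.05,"z":0,"yaw":0,"gripper":-1},{"x":0.2,"y":0.05,"z":0,"yaw":0,"gripper":-1},{"x":0.2,"y":0,"z":0,"yaw":0,"gripper":-1},{"x":0.2,"y":0,"z":0,"yaw":0,"gripper":-1},{"x":0.2,"y":0,"z":0,"yaw":0,"gripper":-1},{"x":0.1,"y":0,"z":0,"yaw":0,"gripper":-1},{"x":0,"y":0,"z":0,"yaw":0,"gripper":-1},{"x":0,"y":0,"z":0,"yaw":0,"gripper":-1}]' >/dev/null; python3 d.py
```

```text
t 15.7 p [549.25 -79.26 104.69] rot [-1.7999e+02 -3.0000e-02  9.4990e+01] F [-2.25  0.63 -4.13] T [-0.2    0.202  0.145] w 59.2
```

```bash
python3 -m inch '[{"x":0.08,"y":0,"z":0,"yaw":0,"gripper":-1},{"x":0.08,"y":0,"z":0,"yaw":0,"gripper":-1},{"x":0.08,"y":0,"z":0,"yaw":0,"gripper":-1},{"x":0,"y":0,"z":0,"yaw":0,"gripper":-1}]' >/dev/null; python3 d.py
```

```text
t 16.03 p [549.09 -77.23 104.74] rot [-180.    0.   95.] F [-2.94 -1.33 -4.87] T [-0.42   0.23   0.187] w 59.1
```

```bash
python3 -m inch '[{"x":0.08,"y":0,"z":0,"yaw":0,"gripper":-1},{"x":0.08,"y":0,"z":0,"yaw":0,"gripper":-1},{"x":0.08,"y":0,"z":0,"yaw":0,"gripper":-1},{"x":0,"y":0,"z":0,"yaw":0,"gripper":-1}]' >/dev/null; python3 d.py
```

```text
t 16.37 p [548.86 -74.71 104.73] rot [-180.   -0.   95.] F [-2.11 -2.   -3.83] T [-0.483  0.249  0.221] w 59.4
```

```bash
python3 -m inch '[{"x":0.08,"y":0,"z":0,"yaw":0,"gripper":-1},{"x":0.08,"y":0,"z":0,"yaw":0,"gripper":-1},{"x":0.08,"y":0,"z":0,"yaw":0,"gripper":-1},{"x":0,"y":0,"z":0,"yaw":0,"gripper":-1}]' >/dev/null; python3 d.py
```

```text
t 16.7 p [548.65 -72.28 104.72] rot [-1.8e+02 -1.0e-02  9.5e+01] F [-2.06 -1.89 -3.59] T [-0.431  0.291  0.245] w 59.0
```

```bash
python3 -m inch '[{"x":0.08,"y":0,"z":0,"yaw":0,"gripper":-1},{"x":0.08,"y":0,"z":0,"yaw":0,"gripper":-1},{"x":0.08,"y":0,"z":0,"yaw":0,"gripper":-1},{"x":0,"y":0,"z":0,"yaw":0,"gripper":-1}]' >/dev/null; python3 d.py
```

```text
t 17.03 p [548.46 -69.91 104.74] rot [ 1.8e+02 -1.0e-02  9.5e+01] F [-2.49 -2.47 -4.85] T [-0.48   0.242  0.22 ] w 59.2
```

```bash
python3 -m inch '[{"x":0.08,"y":0,"z":0,"yaw":0,"gripper":-1},{"x":0.08,"y":0,"z":0,"yaw":0,"gripper":-1},{"x":0.08,"y":0,"z":0,"yaw":0,"gripper":-1},{"x":0,"y":0,"z":0,"yaw":0,"gripper":-1}]' >/dev/null; python3 d.py
```

```text
t 17.37 p [548.24 -67.53 104.72] rot [-180.   -0.   95.] F [-1.28 -1.44 -4.44] T [-0.459  0.299  0.232] w 59.4
```

```bash
python3 -m inch '[{"x":0.08,"y":0,"z":0,"yaw":0,"gripper":-1},{"x":0.08,"y":0,"z":0,"yaw":0,"gripper":-1},{"x":0.08,"y":0,"z":0,"yaw":0,"gripper":-1},{"x":0,"y":0,"z":0,"yaw":0,"gripper":-1}]' >/dev/null; python3 d.py
```

```text
t 17.7 p [548.05 -65.14 104.74] rot [ 1.8e+02 -1.0e-02  9.5e+01] F [-2.56 -0.72 -3.74] T [-0.43   0.23   0.164] w 59.0
```

```bash
python3 -m inch '[{"x":0.08,"y":0,"z":0,"yaw":0,"gripper":-1},{"x":0.08,"y":0,"z":0,"yaw":0,"gripper":-1},{"x":0.08,"y":0,"z":0,"yaw":0,"gripper":-1},{"x":0,"y":0,"z":0,"yaw":0,"gripper":-1}]' >/dev/null; python3 d.py
```

```text
t 18.03 p [547.84 -62.73 104.73] rot [-1.8e+02 -1.0e-02  9.5e+01] F [-1.97 -2.29 -4.19] T [-0.422  0.299  0.183] w 59.1
```

No force rise, so the nose is inside the second bore. Continuing.

```bash
python3 -m inch '[{"x":0.1,"y":0,"z":0,"yaw":0,"gripper":-1},{"x":0.12,"y":0,"z":0,"yaw":0,"gripper":-1},{"x":0.12,"y":0,"z":0,"yaw":0,"gripper":-1},{"x":0.12,"y":0,"z":0,"yaw":0,"gripper":-1},{"x":0.12,"y":0,"z":0,"yaw":0,"gripper":-1},{"x":0.12,"y":0,"z":0,"yaw":0,"gripper":-1}]' >/dev/null; python3 d.py
```

```text
t 18.53 p [547.23 -55.82 104.74] rot [-1.8e+02  1.0e-02  9.5e+01] F [-3.01 -1.96 -4.65] T [-0.535  0.281  0.2  ] w 59.0
```

```bash
python3 -m inch '[{"x":0.12,"y":0,"z":0,"yaw":0,"gripper":-1},{"x":0.12,"y":0,"z":0,"yaw":0,"gripper":-1},{"x":0.12,"y":0,"z":0,"yaw":0,"gripper":-1},{"x":0.12,"y":0,"z":0,"yaw":0,"gripper":-1},{"x":0.12,"y":0,"z":0,"yaw":0,"gripper":-1},{"x":0.12,"y":0,"z":0,"yaw":0,"gripper":-1}]' >/dev/null; python3 d.py
```

```text
t 19.03 p [546.56 -48.67 104.72] rot [-179.99    0.     95.  ] F [-1.63 -1.68 -4.71] T [-0.593  0.273  0.186] w 58.8
```

```bash
python3 -m inch '[{"x":0.12,"y":0,"z":0,"yaw":0,"gripper":-1},{"x":0.12,"y":0,"z":0,"yaw":0,"gripper":-1},{"x":0.12,"y":0,"z":0,"yaw":0,"gripper":-1},{"x":0.12,"y":0,"z":0,"yaw":0,"gripper":-1},{"x":0.12,"y":0,"z":0,"yaw":0,"gripper":-1},{"x":0.12,"y":0,"z":0,"yaw":0,"gripper":-1}]' >/dev/null; python3 d.py
```

```text
t 19.53 p [545.93 -41.49 104.71] rot [-1.7999e+02  1.0000e-02  9.5000e+01] F [-3.27 -1.92 -4.44] T [-0.578  0.349  0.233] w 59.1
```

```bash
python3 -m inch '[{"x":0.12,"y":0,"z":0,"yaw":0,"gripper":-1},{"x":0.12,"y":0,"z":0,"yaw":0,"gripper":-1},{"x":0.12,"y":0,"z":0,"yaw":0,"gripper":-1},{"x":0.12,"y":0,"z":0,"yaw":0,"gripper":-1},{"x":0.12,"y":0,"z":0,"yaw":0,"gripper":-1},{"x":0.12,"y":0,"z":0,"yaw":0,"gripper":-1}]' >/dev/null; python3 d.py
```

```text
t 20.03 p [545.36 -34.33 104.75] rot [1.8e+02 1.0e-02 9.5e+01] F [-1.9  -2.12 -4.58] T [-0.607  0.351  0.2  ] w 59.3
```

```bash
python3 -m inch '[{"x":0.12,"y":0,"z":0,"yaw":0,"gripper":-1},{"x":0.12,"y":0,"z":0,"yaw":0,"gripper":-1},{"x":0.12,"y":0,"z":0,"yaw":0,"gripper":-1},{"x":0.12,"y":0,"z":0,"yaw":0,"gripper":-1},{"x":0.1,"y":0,"z":0,"yaw":0,"gripper":-1},{"x":0,"y":0,"z":0,"yaw":0,"gripper":-1}]' >/dev/null; python3 d.py
```

```text
t 20.53 p [544.81 -28.38 104.74] rot [-1.8e+02 -1.0e-02  9.5e+01] F [-2.56 -2.03 -4.52] T [-0.396  0.351  0.177] w 59.0
```

```bash
python3 -m inch '[{"x":0.08,"y":0,"z":0,"yaw":0,"gripper":-1},{"x":0.08,"y":0,"z":0,"yaw":0,"gripper":-1},{"x":0.08,"y":0,"z":0,"yaw":0,"gripper":-1},{"x":0.08,"y":0,"z":0,"yaw":0,"gripper":-1},{"x":0.08,"y":0,"z":0,"yaw":0,"gripper":-1},{"x":0,"y":0,"z":0,"yaw":0,"gripper":-1}]' >/dev/null; python3 d.py
```

```text
t 21.03 p [544.49 -24.49 104.73] rot [-1.8e+02 -1.0e-02  9.5e+01] F [-3.63 -0.63 -3.98] T [-0.572  0.381  0.176] w 59.3
```

```bash
python3 -m inch '[{"x":0.05,"y":0,"z":0,"yaw":0,"gripper":-1},{"x":0.05,"y":0,"z":0,"yaw":0,"gripper":-1},{"x":0,"y":0,"z":0,"yaw":0,"gripper":-1}]' >/dev/null; python3 d.py
```

```text
t 21.28 p [544.39 -23.6  104.72] rot [-180.    0.   95.] F [-2.87 -2.8  -3.56] T [-0.553  0.409  0.221] w 59.3
```

```bash
python3 -m inch '[{"x":0.05,"y":0,"z":0,"yaw":0,"gripper":-1},{"x":0.05,"y":0,"z":0,"yaw":0,"gripper":-1},{"x":0,"y":0,"z":0,"yaw":0,"gripper":-1}]' >/dev/null; python3 d.py
```

```text
t 21.53 p [544.33 -22.61 104.73] rot [-180.    0.   95.] F [-1.82 -2.34 -4.53] T [-0.582  0.394  0.156] w 59.3
```

```bash
python3 -m inch '[{"x":0.05,"y":0,"z":0,"yaw":0,"gripper":-1},{"x":0.05,"y":0,"z":0,"yaw":0,"gripper":-1},{"x":0,"y":0,"z":0,"yaw":0,"gripper":-1}]' >/dev/null; python3 d.py
```

```text
t 21.78 p [544.26 -21.6  104.75] rot [180.   0.  95.] F [-3.1  -2.9  -3.88] T [-0.589  0.356  0.183] w 59.6
```

```bash
python3 -m inch '[{"x":0.04,"y":0,"z":0,"yaw":0,"gripper":-1},{"x":0.04,"y":0,"z":0,"yaw":0,"gripper":-1},{"x":0,"y":0,"z":0,"yaw":0,"gripper":-1}]' >/dev/null; python3 d.py
```

```text
t 22.03 p [544.15 -20.82 104.73] rot [-180.    0.   95.] F [-2.32 -2.18 -4.54] T [-0.528  0.374  0.222] w 59.2
```

```bash
python3 -m inch '[{"x":0.04,"y":0,"z":0,"yaw":0,"gripper":-1},{"x":0.04,"y":0,"z":0,"yaw":0,"gripper":-1},{"x":0,"y":0,"z":0,"yaw":0,"gripper":-1}]' >/dev/null; python3 d.py
```

```text
t 22.28 p [544.12 -20.03 104.76] rot [180.   0.  95.] F [-2.27 -1.79 -4.18] T [-0.558  0.47   0.187] w 59.2
```

```bash
python3 -m inch '[{"x":0.04,"y":0,"z":0,"yaw":0,"gripper":-1},{"x":0.04,"y":0,"z":0,"yaw":0,"gripper":-1},{"x":0,"y":0,"z":0,"yaw":0,"gripper":-1}]' >/dev/null; python3 d.py
```

```text
t 22.53 p [544.14 -19.87 104.73] rot [1.7999e+02 7.0000e-02 9.5020e+01] F [-2.26 -3.56 -4.37] T [-0.949  0.413  0.187] w 59.2
```

```bash
python3 -m inch '[{"x":0.04,"y":0,"z":0,"yaw":0,"gripper":-1},{"x":0,"y":0,"z":0,"yaw":0,"gripper":-1},{"x":0,"y":0,"z":0,"yaw":0,"gripper":-1}]' >/dev/null; python3 d.py
```

```text
t 22.78 p [544.16 -19.85 104.76] rot [1.7999e+02 1.1000e-01 9.5030e+01] F [-3.44 -5.73 -6.12] T [-1.152  0.378  0.218] w 59.3
```

```bash
python3 -m inch '[{"x":0.04,"y":0,"z":0,"yaw":0,"gripper":-1},{"x":0,"y":0,"z":0,"yaw":0,"gripper":-1},{"x":0,"y":0,"z":0,"yaw":0,"gripper":-1}]' >/dev/null; python3 d.py
```

```text
t 23.03 p [544.15 -19.84 104.75] rot [1.7999e+02 1.5000e-01 9.5040e+01] F [-2.31 -7.61 -3.87] T [-1.307  0.307  0.202] w 59.5
```

Contact: 1.6 mm of command gave no motion and the axial force rose to about 6 N. TCP y is -19.85 against an expected -19.3, so the shoulder is seated. Relax slightly, open, retract upwards.

```bash
python3 -m inch '[{"x":-0.06,"y":-0.03,"z":0,"yaw":0,"gripper":-1},{"x":0,"y":0,"z":0,"yaw":0,"gripper":-1},{"x":0,"y":0,"z":0,"yaw":0,"gripper":-1}]' 8 >/dev/null; python3 d.py
python3 -m inch '[{"x":0,"y":0,"z":0,"yaw":0,"gripper":0.5},{"x":0,"y":0,"z":0,"yaw":0,"gripper":1},{"x":0,"y":0,"z":0,"yaw":0,"gripper":1},{"x":0,"y":0,"z":0,"yaw":0,"gripper":1},{"x":0,"y":0,"z":0,"yaw":0,"gripper":1},{"x":0,"y":0,"z":0,"yaw":0,"gripper":1}]' >/dev/null;python3 d.py
python3 - <<'E'
from h import *
from workcell import cams
f=cams.grab_frame('wrist');pickle.dump(f,open('pics/w7.pkl','wb'))
px=f['pixels'];h=cv2.cvtColor(px,cv2.COLOR_RGB2HSV)
m=((h[...,0]>5)&(h[...,0]<20)&(h[...,1]>150)&(h[...,2]>120)).astype(np.uint8)
n,l,st,c=cv2.connectedComponentsWithStats(m);i=1+st[1:,4].argmax();print(st[i],c[i])
v=np.array([-.0872,.9962]);r=np.array([543.6,-19.85,101]);
print(proj(f,[[*(r[:2]+k*v),131] for k in(-20,0,20)]))
E
```

```text
t 23.28 p [544.21 -19.7  104.84] rot [1.7994e+02 7.0000e-02 9.5020e+01] F [-1.97 -5.46 -5.04] T [-1.006  0.247  0.202] w 60.0
t 23.78 p [544.15 -18.89 105.04] rot [ 1.7993e+02 -1.0000e-02  9.4990e+01] F [-0.41  0.31 -0.13] T [-0.013 -0.049 -0.057] w 91.0
[ 239  262  155   77 8089] [316.32859439 309.8572135 ]
[[318.54488647 415.4292205 ]
 [318.53893195 364.29787946]
 [318.53248282 308.91928374]]
```

```bash
python3 -m inch '[{"x":0,"y":0,"z":-0.5,"yaw":0,"gripper":1},{"x":0,"y":0,"z":-1,"yaw":0,"gripper":1},{"x":0,"y":0,"z":-2,"yaw":0,"gripper":1},{"x":0,"y":0,"z":-2.5,"yaw":0,"gripper":1},{"x":0,"y":0,"z":-2.5,"yaw":0,"gripper":1},{"x":0,"y":0,"z":-2.5,"yaw":0,"gripper":1},{"x":-2,"y":0,"z":-2.5,"yaw":0,"gripper":1},{"x":-3,"y":0,"z":-2,"yaw":0,"gripper":1},{"x":-3,"y":0,"z":0,"yaw":0,"gripper":1},{"x":-3,"y":0,"z":0,"yaw":0,"gripper":1},{"x":0,"y":0,"z":0,"yaw":0,"gripper":1},{"x":0,"y":0,"z":0,"yaw":0,"gripper":1}]' >/dev/null; python3 d.py
python3 - <<'E'
from h import *
from workcell import cams
for n in('wrist','top','scene'):
    f=cams.grab_frame(n);pickle.dump(f,open(f'pics/{n}8.pkl','wb'))
f,t,s=[load(n+'8') for n in('wrist','top','scene')]
u=np.array([.9962,.0872]);v=np.array([-.0872,.9962]);M=np.array([538.55,11.4])
def show(f,name,z):
    h=cv2.cvtColor(f['pixels'],cv2.COLOR_RGB2HSV)
    # sample along the shaft line x=+1 in unit coords, at height z: print HSV class
    out=''
    for y in range(-60,180,2):
        P=M+0.8*u+y*v;q=proj(f,[*P,z])[0].round().astype(int)
        if 0<=q[0]<640 and 0<=q[1]<480:
            H,S,V=h[q[1],q[0]];out+='O' if 5<H<20 and S>150 else 'B' if 100<H<125 and S>120 else 'G' if 78<H<100 and S>90 else 's' if S<70 and V>110 else 'y' if 20<=H<32 and S>110 else '.'
        else: out+=' '
    print(name,out)
for n,g in(('wrist',f),('top',t),('scene',s)): show(g,n,111)
h=cv2.cvtColor(t['pixels'],cv2.COLOR_RGB2HSV)
m=((h[...,0]>15)&(h[...,0]<32)&(h[...,1]>110)&(h[...,2]>120)).astype(np.uint8);m[:, :225]=0;m[:,295:]=0;m[:136]=0;m[250:]=0
for q in cv2.connectedComponentsWithStats(m)[3][1:]: w=onz(t,q,134);print(q.round(1),'unit',((w[:2]-M)@u).round(2),((w[:2]-M)@v).round(2))
# shift of nose end: columns left of 2nd block
for c in range(216,236,2):
    k=(h[198:225,c,1]<70)&(h[198:225,c,2]>120);r=np.nonzero(k)[0]+198
    if len(r)>3: w=onz(t,(c,r.mean()),104)[:2]-M;print(c,r.min(),r.max(),(w@u).round(1),(w@v).round(1))
E
```

```text
t 24.83 p [ 553.27 -129.82  260.52] rot [179.95  -0.    94.84] F [ 0.49  0.11 -0.08] T [ 0.024 -0.055 -0.027] w 91.2
wrist ...ssOOOOOOOOOOOOOOOOOOOOOsssssss                                                                                       
top ...s...OOOOOOO..OO.OOOOOO.ssssss.GGGGss.GGGssssssssssssssssssssssssssssssssssssssssssssssGGGG.s..GGsssssssssssssss......
scene OyyyyyyyyyyyyyyyyyOOO..sssssGGGGGGGGG..ssssssssssssssssssssssssssssssssssssssssssssGGGGGGGGGGGsssssssssssssssssss..BBBBB
[283.5 137.5] unit 150.02 15.58
[233.2 141.4] unit 150.04 126.51
[289.  204.3] unit 1.46 15.21
[238.5 208.5] unit 1.11 125.65
222 209 213 2.0 166.1
224 208 215 0.5 161.8
226 207 215 1.3 157.3
228 207 215 0.9 152.8
230 207 215 0.5 148.4
232 205 215 2.4 143.8
234 208 219 -4.9 139.8
```

Nose end measures y ≈ 166 mm (165 when home). As a cross-check I'll compare it with the already-fitted shaft in the same image, using the same method.

```bash
python3 - <<'E'
from h import *
t,s=load('top8'),load('scene8')
u=np.array([.9962,.0872]);v=np.array([-.0872,.9962]);M=np.array([538.55,11.4])
for n,f in(('top',t),('scene',s)):
  g=cv2.cvtColor(f['pixels'],cv2.COLOR_RGB2HSV);S=g[...,1].astype(np.float32);V=g[...,2].astype(np.float32)
  for x in(1.2,150):
    ys=np.arange(146,184,.5);P=np.array([[*(M+x*u+y*v),104] for y in ys]);q=proj(f,P).astype(np.float32)
    a=cv2.remap(S,q[:,0],q[:,1],cv2.INTER_LINEAR).ravel();b=cv2.remap(V,q[:,0],q[:,1],cv2.INTER_LINEAR).ravel()
    print(n,x,'V',b[::3].astype(int).tolist())
E
python3 d.py
```

```text
top 1.2 V [237, 236, 235, 234, 235, 234, 233, 233, 231, 227, 221, 216, 210, 157, 123, 105, 106, 107, 107, 108, 108, 106, 106, 106, 106, 106]
top 150 V [216, 234, 233, 232, 231, 231, 232, 231, 230, 227, 222, 216, 206, 177, 128, 111, 103, 106, 106, 105, 105, 105, 106, 106, 106, 106]
scene 1.2 V [238, 238, 238, 237, 237, 236, 235, 233, 229, 219, 196, 168, 141, 124, 120, 119, 119, 118, 118, 118, 119, 116, 111, 106, 96, 85]
scene 150 V [239, 239, 239, 239, 238, 237, 235, 233, 228, 219, 199, 168, 143, 125, 118, 114, 117, 118, 117, 117, 118, 116, 114, 110, 99, 86]
t 24.98 p [ 553.13 -127.82  260.02] rot [ 1.800e+02 -3.000e-02  9.504e+01] F [ 0.73  0.48 -0.12] T [-0.01  -0.137 -0.013] w 91.2
```

The nose profile matches the fitted shaft to within about 0.5 mm in both cameras, so the shaft is home. Handing in.

```bash
python3 -c "from workcell import env; print(env.job_done())"
```

```text
the job is handed in; nothing more can be done
None
```

The missing roller is fitted and released, and the job was handed in at about 25 s of the 61 s allowed. No verdict was reported.

**What I did:** I gripped the orange roller in the rests and fed the shaft through the first block. I then used the shaft to slide that block about 9 mm sideways into line with the second bore, and went on until the shoulder met the first block.

**Last checks:**
- **Seating:** the shoulder stopped against the block at TCP y -19.85 mm, where I expected about -19.3. The nose end lies within about 0.5 mm of the already-fitted shaft's, in both the top and scene cameras.
- **Forces:** the wrist readings, taken at the end of each short move, rose by about 6 N at most when the shoulder touched. After release the reading was back near zero.
- **Blocks:** the bores stand at about +1.5 and +1.1 mm from the middle of their slots.
- **Arm:** it stands clear, with the TCP about 260 mm above the table and 110 mm back from the roller.

**What disagreed or was not checked:**
- The tin has a white cap in the pictures, not the black one described. I kept clear of it either way.
- I did not measure the bystanders again at the end. The arm and shaft passed above or clear of all of them.
- I had used all 12 picture views by then, so the last checks are numeric rather than by eye.

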